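# Check the spring corners of a tilt stage

## Task

Check the springs of the tilt stage, one corner at a time and with the fingers only: gently press down the corner with the round button until its pointer stands level with the mark clip on its scale, hold it there for about a second without going past the clip, and let it spring fully back up. Then do the same at the corner with the square button. Do not grip, lift or shift the stage, leave the mark clips as they are set, and leave the bottle, beaker and label roll standing where they are.

Things in the scene. Friction and masses are not known exactly. Their poses are not given: they have to be found in the camera images.
- stage: Loose tilt stage: grey base 190 x 215 x 12 mm (x by y), about 2 kg. Origin: centre of its underside, z up. Above it a 130 mm square aluminium plate, 10 mm thick, mid-height 57 mm, with a mirror in its middle. It rests on a pivot at stage (+55, +55) mm and on springs under two buttons, 35 mm clear of all else on the plate. White scale posts beside it, 26 mm wide, 62 mm high, end below the buttons
- round_pad (a point): top centre of the round steel button, 24 mm across, at stage (-55, +55, 80) mm at rest, 110 mm from its tilt axis (parallel to stage y, at stage x = +55 mm, z = 57 mm). Goes down 0.81 mm per mm of its pointer tip. Resists with about 1.5 N at first, 3 to 5.5 N at the mark, 7 N at the stop; springs back by itself
- square_pad (a point): top centre of the square steel button, 22 x 22 mm, at stage (+55, -55, 80) mm at rest, 110 mm from its tilt axis (parallel to stage x, at stage y = +55 mm, z = 57 mm). Goes down 0.76 mm per mm of its pointer tip. Same spring as the round one
- round_tip (a point): tip of the round button's bent wire pointer (3 mm thick), on the wire's centre line, at stage (-80, +88, 57) mm at rest, in front (-x) of its scale post and 135 mm from its tilt axis; goes down as that corner is pressed
- square_tip (a point): tip of the square button's straight wire pointer (3 mm thick), on the wire's centre line, at stage (+55, -90, 57) mm at rest, in front (-x) of its scale post and 145 mm from its tilt axis; goes down as that corner is pressed
- round_mark (a point): centre of the front of the dark mark clip on the round button's scale post: a steel band 6 mm high, 30 mm wide round the post. Its height is set differently each time, 10 to 22 mm below the resting pointer. The pointer is at the mark when its tip is level with this point, within the clip's height (3 mm up or down)
- square_mark (a point): the same for the clip on the square button's scale post
- round_tilt (a joint): tilt of the plate at the round button's corner, rad: 0 at rest, growing as that corner goes down, stop at 0.24 (beyond any mark)
- square_tilt (a joint): the same at the square button's corner; a press within 15 mm of the centre line of one button leaves the other corner at rest
- bottle: glass reagent bottle with screw cap, 56 mm across, 110 mm high, standing about 150 mm to the stage's left (+y); origin at the centre of its underside. Bystander
- beaker: small glass beaker, 46 mm across, 69 mm high, standing about 150 mm to the stage's right (-y); origin at the centre of its underside. Bystander
- labels: white label roll lying flat, 65 mm across, 25 mm high, behind the stage (+x); origin at the centre of its underside. Bystander

How it is judged:
By the outcome, as a careful person would: the job done as asked, in the order asked, and still so for the second after the job is handed in, with the robot touching nothing.
It also fails if it takes over 48 s, if anything falls off the work surface, if the arm or the gripper's body presses on something with over 40 N, if the wrist force passes 120 N, or if a joint passes its speed limit or range.

## Robot

A 7-joint arm with a two-finger parallel gripper is mounted at the origin on a cart in front of the work surface, level with it; the furniture and walls round the work are solid. World frame = base frame: x ahead of the robot, y to its left, z up, the work surface at z = 0. Lengths are in m, angles in rad, forces in N, time in s.
With the tool pointing down it reaches from about 0.425 to 0.875 m from the base axis. Payload 8.4 kg.
Tool frame: the origin (TCP) lies at the very end of the fingers, on their centre line; the grasp point (between the pads) lies arm.grip_depth behind it (arm.grip_depth is the distance from the TCP to the grasp point, in m); z points along the fingers, y is the line along which they close (so a half turn about z gives the same grasp; the last joint's range is limited). The gripper opens to 87 mm and grips with 3 to 60 N. Pads are 19 mm wide; open, the fingers measure 117 mm over their backs; the gripper's body (75 mm by 190 mm) begins 51 mm behind the grasp point.
Start: joints at [-1.425, 0.333, 0.04, 1.465, -0.013, 1.343, -0.059], TCP at [0.158, 0.631, 0.223] pointing down, gripper open.
Joint ranges: [-2.58, 2.58], [-0.38, 2.09], [-1.3, 1.39], [0.25, 2.4], [-1.5, 4.64], [0.08, 2.09], [-2.65, 2.65]. Speed limits (rad/s): [2.22, 2.22, 2.79, 2.79, 3.14, 3.14, 3.14].

## Interface

Orientations are given as a rotation vector (axis times angle).
In Python, from rig import arm, snapshot gives the robot as it stands.
- The arm moves only by the tool carry_out, never from a script. Its argument "moves" is a list of rows, each a list of 5 numbers: the shift along the tool's x, y, z in mm, then the turn about the tool's z in degrees, then the opening, from 0 (shut) to 1 (fully open). A call has 1 to 12 rows; each row is the pose to reach, as a shift and turn from the pose commanded when the call began, along the tool's axes at that moment; what a row does not reach only later rows make up. A row lasts 1/8 s, in which the tool goes at most 62.5 mm and 10.7 degrees, less where a joint would pass 70% of its speed; a pose out of reach is approached as far as the arm can. A call with a gripper value outside its range is refused whole. The fingers move at their own pace and stop on an object; "grip_force" is the grip in N (left out, the last holds). Time passes only in rows, so rows that repeat a pose let the fingers close. It gives the time, the measured TCP pose, the force, the opening and the grip force at its end, in the units of the state.
- arm.get_obs(): the state, without advancing time (a new reading comes with each control period).
- snapshot(name): name is "side" or "top" or "wrist"; returns a dict with "pixels" (480x640x3 uint8, red, green, blue), "K" (3x3 intrinsics, pixels), "extrinsics" (4x4, takes a point from world to camera coordinates). Camera axes: x right, y down, z forward; pixel columns grow to the right and rows downward; lengths in m; the calibration is good to about 2 mm. A picture is of the moment at which its call begins. There is no depth.
- arm.close_job(): hands the job in; it is judged then, once.
The state is a dict: "clock": time; "q": joint angles; "qd": joint speeds; "joint_efforts": joint torques, N m; "tcp_pos": TCP position; "ee_rot": TCP orientation; "force": force on the tool from outside, world axes, zero at the start; "ft_torque": the same for the moment, N m; "finger_gap": finger opening in m; "gripper_force": force on a finger pad.
Only numpy, scipy, OpenCV 4.12 (cv2) and the standard library are available. Lean on these libraries where they do the work, as an engineer would, in place of code of your own. Each camera call takes 0.05 s, during which the arm holds its last target. There are 200 camera calls.

## Working session

There is one attempt and no reset: what is moved stays moved. The work goes in short steps, Python scripts to look and compute and a tool call to move; the robot and the scene stay as the last step left them, time stands still between calls to the robot, and variables do not carry over. Pictures are saved under pics/ and viewed, at most 12 in all, crops included, and the job is handed in when it is done.

Besides the shell and the picture viewer there is one more tool, called after ">>>" as name(argument=value, ...), one argument or row to a line, values as JSON. carry_out: Moves the arm, as the interface text tells. Its arguments: {"type":"object","properties":{"moves":{"type":"array"},"grip_force":{"type":"number"}},"required":["moves"]}

```bash
mkdir -p pics; cat > h.py <<'E'
from rig import arm, snapshot
import numpy as np, cv2
def save(n,f):
    s=snapshot(n); cv2.imwrite(f,s["pixels"][...,::-1]); np.savez(f+'.npz',**s); return s
def proj(s,p):
    p=np.atleast_2d(p); c=(s["extrinsics"][:3,:3]@p.T).T+s["extrinsics"][:3,3]; u=(s["K"]@c.T).T; return u[:,:2]/u[:,2:]
def ray(s,uv):
    R=s["extrinsics"][:3,:3];t=s["extrinsics"][:3,3]
    return -R.T@t, R.T@np.linalg.solve(s["K"],[*uv,1])
def onz(s,uv,z):
    o,d=ray(s,uv); return o+d*(z-o[2])/d[2]
def onx(s,uv,x):
    o,d=ray(s,uv); return o+d*(x-o[0])/d[0]
E
python3 - <<'E'
from h import *
for n in("side","top"):
    s=save(n,f"pics/{n}0.png"); print(n,ray(s,(320,240)),s["K"][0,0])
o=arm.get_obs(); print(o["clock"],o["tcp_pos"],o["ee_rot"],o["force"],o["finger_gap"],arm.grip_depth)
E
```

```text
side (array([ 0.37783656, -0.56418874,  0.6464323 ]), array([ 0.18744644,  0.71726122, -0.67148656])) 454.4185671836353
top (array([0.38699927, 0.05895841, 1.12479489]), array([ 0.13841342,  0.0011242 , -0.99050845])) 521.5417095467717
0.1 [0.15748229 0.63018738 0.22170477] [-3.83627417e-01 -3.11800061e+00  2.38230944e-03] [ 0.70194637  0.55473705 -0.55774161] 0.0869082341845407 0.0187
```

View pics/side0.png

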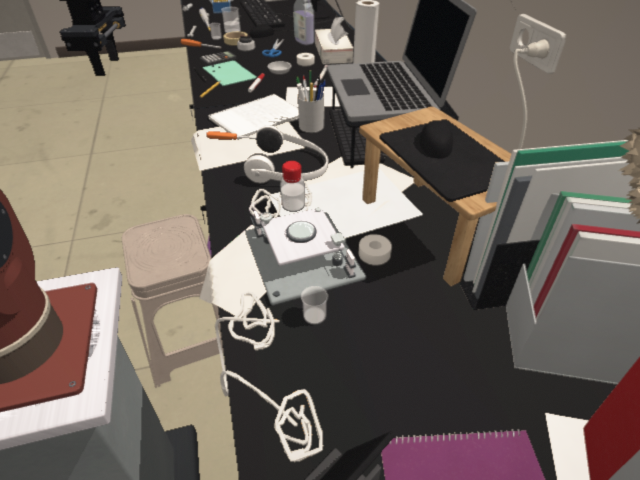

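View pics/top0.png

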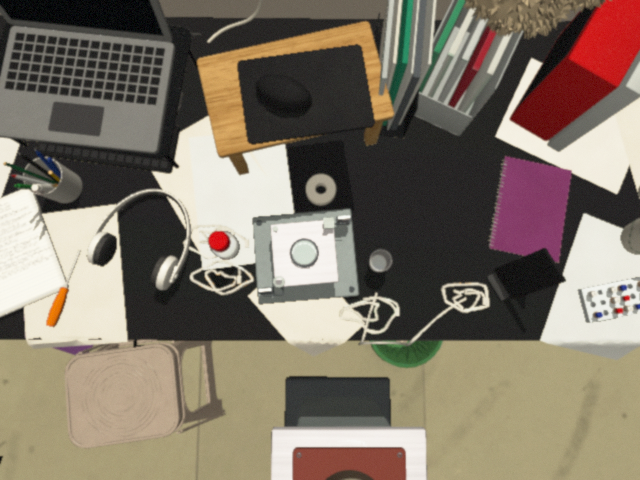

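The side view shows the stage near (305,245), with the bottle at (291,190), the beaker at (314,305) and the labels at (375,250). The top view shows the stage near (305,255), with a wooden stand behind it. I'll zoom in on both.

```bash
python3 - <<'E'
import cv2,numpy as np
a=cv2.imread("pics/side0.png")[195:310,235:375]; b=cv2.imread("pics/top0.png")[195:315,240:370]
a=cv2.resize(a,(700,575),interpolation=cv2.INTER_CUBIC); b=cv2.resize(b,(650,600),interpolation=cv2.INTER_CUBIC)
cv2.imwrite("pics/sc.png",a);cv2.imwrite("pics/tc.png",b)
E
```

```text
(no output)
```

View pics/sc.png

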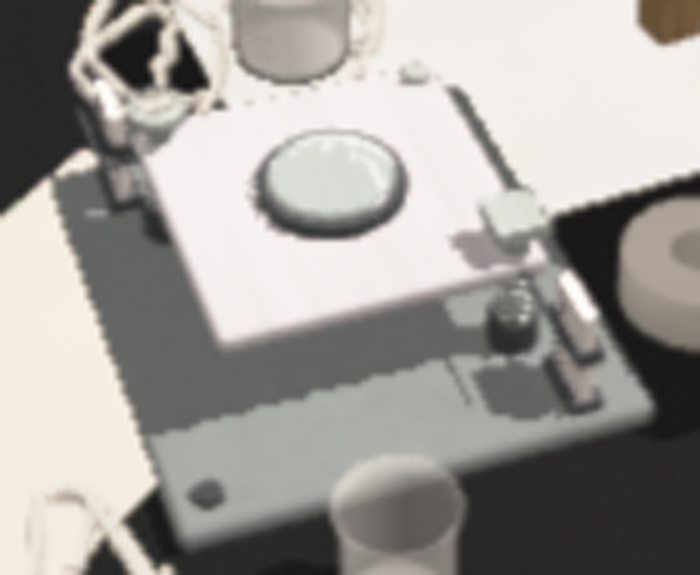

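View pics/tc.png

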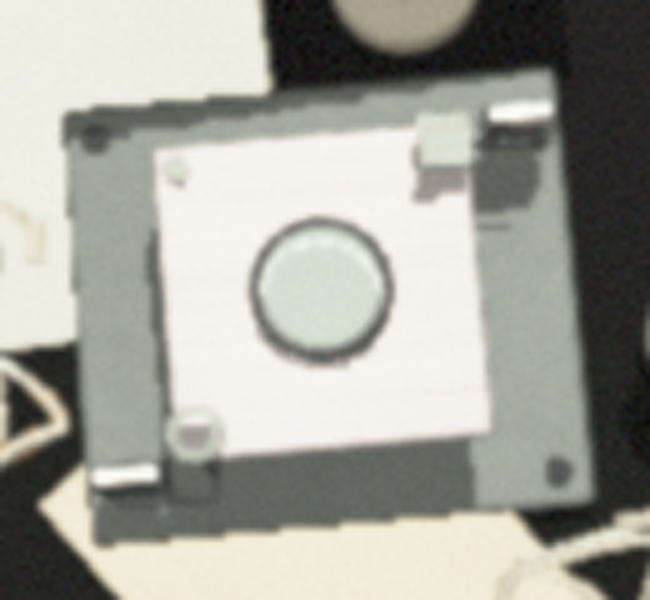

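The side crop shows dark clips on the white posts, at about crop (115,155) for round and (575,335) for square. The top crop shows the round button at (195,433), the square one at (445,140), and base corners at (65,115), (553,70), (595,497) and (97,543).

```bash
cat >> h.py <<'E'
def fit(P,Q): # stage xy -> world xy
    P=np.array(P);Q=np.array(Q); p=P-P.mean(0);q=Q-Q.mean(0)
    a=np.arctan2((p[:,0]*q[:,1]-p[:,1]*q[:,0]).sum(),(p*q).sum())
    R=np.array([[np.cos(a),-np.sin(a)],[np.sin(a),np.cos(a)]]); t=Q.mean(0)-R@P.mean(0)
    return a,R,t,(R@P.T).T+t-Q
E
python3 - <<'E'
from h import *
s=dict(np.load("pics/top0.png.npz")); c=lambda u,v:(u/5+240-.4,v/5+195-.4)
L=[((95,107.5),.012,(65,115)),((95,-107.5),.012,(553,70)),((-95,-107.5),.012,(595,497)),((-95,107.5),.012,(97,543)),
((-55,55),.08,(195,433)),((55,-55),.08,(445,140)),((0,0),.064,(321,289)),((65,65),.062,(155,150)),((-65,-65),.062,(490,432))]
P=[np.array(l[0])/1e3 for l in L];Q=[onz(s,c(*l[2]),l[1])[:2] for l in L]
a,R,t,r=fit(P,Q);print(a,t);print((r*1e3).round(1))
w=lambda x,y:(R@[x/1e3,y/1e3]+t).round(4)
for n,p in dict(rp=(-55,55),sp=(55,-55),rt=(-80,88),st=(55,-90)).items():print(n,w(*p))
o=arm.get_obs()
from scipy.spatial.transform import Rotation as Ro
T=Ro.from_rotvec(o["ee_rot"]).as_matrix();print(T)
s=snapshot("wrist");E=s["extrinsics"];print(s["K"]);C=-E[:3,:3].T@E[:3,3]
print("cam in tool",T.T@(C-o["tcp_pos"]),"cam axes in tool",(T.T@E[:3,:3].T).round(3))
for h in(0.25,):print(T.T@(np.array([*t,h])-o["tcp_pos"])*1e3)
E
```

```text
0.09381966959566673 [0.50923789 0.09244304]
[[ 2.9  2.1]
 [ 2.1 -0.5]
 [-2.3 -1.2]
 [-2.5  2.1]
 [-0.2 -0.4]
 [ 0.4  0. ]
 [-0.2 -0.7]
 [ 0.7  1. ]
 [-0.8 -2.3]]
rp [0.4493 0.142 ]
sp [0.5691 0.0428]
rt [0.4213 0.1726]
st [0.5724 0.008 ]
[[-9.70175607e-01  2.42403015e-01 -2.64341448e-04]
 [ 2.42403136e-01  9.70174460e-01 -1.49557620e-03]
 [-1.06074859e-04 -1.51504874e-03 -9.99998847e-01]]
[[376.07125935   0.         320.80549011]
 [  0.         376.07125935 239.12513984]
 [  0.           0.           1.        ]]
cam in tool [ 0.06807938  0.00052003 -0.16412257] cam axes in tool [[ 0.001 -0.967 -0.254]
 [ 1.     0.001  0.   ]
 [-0.    -0.254  0.967]]
[-471.61861757 -436.48208065  -27.58394147]
```

```bash
python3 -c "
from h import *
s=save('wrist','pics/w0.png')"
```

```text
(no output)
```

View pics/w0.png

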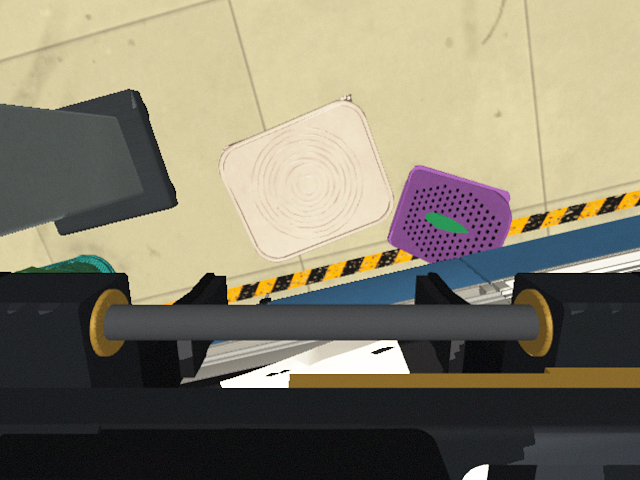

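The wrist view is blocked by the gripper in its lower half, roughly below row 270. It is clear sideways along tool y, out to about 40° at the image edges. I'll view the round post from the front-left, using that side view.

>>> carry_out(
  moves=[
    [-25,-23,0,-6,0],
    [-55,-50,15,-12,0],
    [-85,-78,30,-19,0],
    [-115,-105,50,-26,0],
    [-145,-132,70,-33,0],
    [-175,-160,90,-40,0],
    [-205,-187,110,-47,0],
    [-235,-215,130,-54,0],
    [-257,-235,142,-59,0],
    [-257,-235,142,-59,0],
    [-257,-235,142,-59,0],
    [-257,-235,142,-59,0],
  ],
)

```text
clock: 1.7
tcp_pos: [0.3495, 0.3414, 0.0809]
ee_rot: [-1.203, 2.902, 0.001]
force: [-0.9, -0.0, 0.5]
finger_gap: 0.0008
gripper_force: 0.0
```

```bash
python3 - <<'E'
from h import *
s=save('wrist','pics/w1.png')
a,t=0.09382,np.array([.50924,.09244]);R=np.array([[np.cos(a),-np.sin(a)],[np.sin(a),np.cos(a)]])
W=lambda x,y,z:[*(R@[x/1e3,y/1e3]+t),z/1e3]
print(proj(s,[W(-80,88,57),W(-80,88,62),W(-80,88,12),W(-55,55,80)]))
E
```

```text
[[ -30.0507367   138.77857713]
 [ -39.64569479  138.74479167]
 [  37.76153479  139.01735557]
 [-178.03244885  134.08916188]]
```

View pics/w1.png

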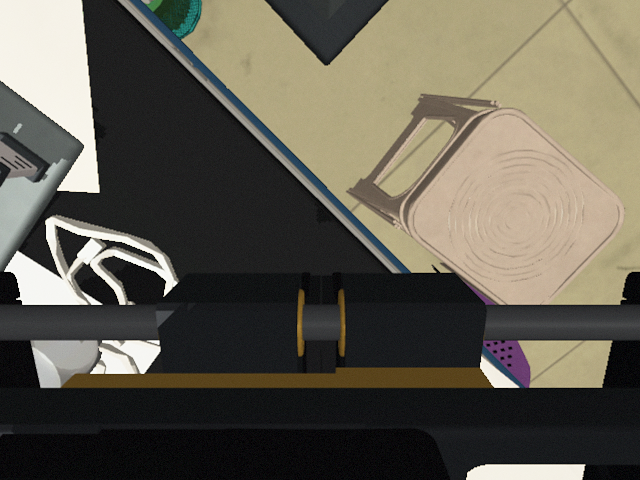

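The post is just off the left edge, at about (20,155). I'll shift 50 mm along tool -y.

>>> carry_out(
  moves=[
    [0,-25,0,0,0],
    [0,-50,0,0,0],
    [0,-50,0,0,0],
    [0,-50,0,0,0],
  ],
)

```text
clock: 2.25
tcp_pos: [0.3846, 0.3059, 0.0807]
ee_rot: [-1.203, 2.902, 0.001]
force: [0.0, -0.5, -0.1]
finger_gap: 0.0003
gripper_force: 0.0
```

```bash
python3 - <<'E'
from h import *
s=save('wrist','pics/w2.png')
a,t=0.09382,np.array([.50924,.09244]);R=np.array([[np.cos(a),-np.sin(a)],[np.sin(a),np.cos(a)]])
W=lambda x,y,z:[*(R@[x/1e3,y/1e3]+t),z/1e3]
p=proj(s,[W(-80,88,z) for z in (57,62,47,35,12)]+[W(-55,55,80)]);print(p)
im=cv2.imread('pics/w2.png')
cv2.imwrite('pics/w2c.png',cv2.resize(im[60:210,0:200],(800,600),interpolation=cv2.INTER_CUBIC))
E
```

```text
[[ 73.2835297  139.67682386]
 [ 66.50739749 139.66107048]
 [ 85.80731952 139.70593959]
 [ 99.25886317 139.73721219]
 [121.16240729 139.78813428]
 [-60.08137588 135.09929488]]
```

View pics/w2c.png

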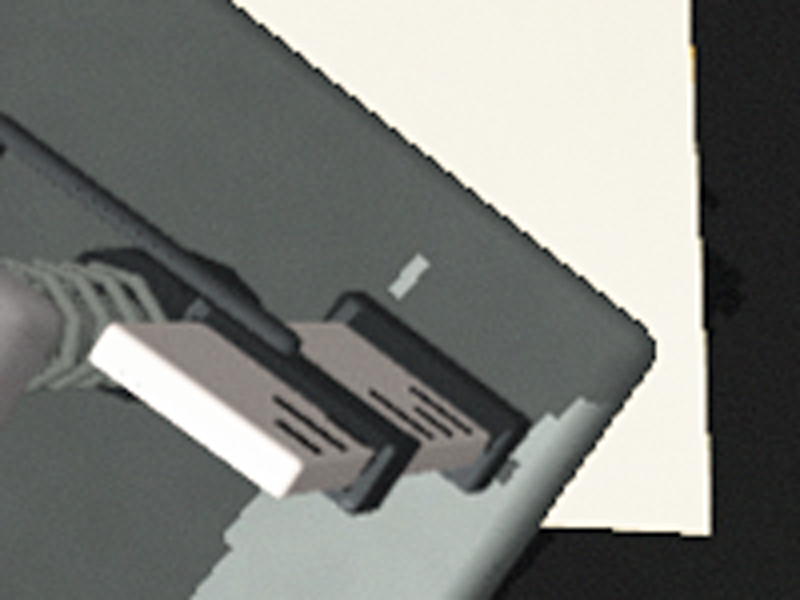

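The tip is at about crop (290,340). The post's top-front edge runs from (115,325) to (305,460), the clip is the upper dark band, and the lower band is the post's foot. I'll take intensity profiles along the rows, since vertical lines map to rows here.

```bash
python3 - <<'E'
from h import *
s=dict(np.load('pics/w2.png.npz'))
g=s["pixels"].mean(2).astype(int)
for r in range(144,174,2): print(r,' '.join(f"{v:3d}" for v in g[r,24:124]))
a,t=0.09382,np.array([.50924,.09244]);R=np.array([[np.cos(a),-np.sin(a)],[np.sin(a),np.cos(a)]])
S=lambda w:R.T@(w[:2]-t)*1e3
for u in[(115,325),(305,460),(90,355),(280,497)]:print(S(onz(s,(u[0]/4-.4,u[1]/4+59.6),.062)))
print(S(onz(s,(72.5,144.6),.057)))
E
```

```text
144 145 235 254 253 252 253 252 245 229 197 159 137 132 135 131 136 133 129 136 134 137 136 135 132 135 135 136 131 136 136 138 112  67  49  41  45  45  48  40  39  39  60  88  90  87  83  76  65  51  40  55 111 134 134 131 132 136 135 135 135 136 133 137 139 132 128 101  67  44  42  44  47  47  47  46  47  47  43  38  33  29  45  72  92  95  97  96  92  97  93  94  94  96  94  96  93  94  96  97  97
146 250 254 253 252 252 252 252 252 253 250 241 223 185 150 134 128 133 134 131 135 134 134 132 135 135 133 133 134 136 130 135 134 137 127 100  56  45  42  46  44  46  40  38  46  68  83  83  76  62  41  29 103 134 134 132 134 136 132 135 136 135 133 133 133 132 133 134 138 120  85  51  45  42  43  49  51  49  46  48  47  40  35  35  37  55  79  93  94  95  97  92  97  96  95  95  94  95  95  98  96
148 255 253 252 252 252 252 252 252 252 252 253 252 248 237 213 170 145 131 132 132 136 135 134 135 135 134 136 133 134 139 134 134 135 132 136 137 116  83  49  36  42  48  46  46  40  33  42  54  46  34  42  68 117 135 136 137 137 133 137 137 134 136 136 133 135 133 134 134 133 135 128 104 
[... 4399 characters left out ...]
 106 141 142 115  72  38  34  43  43  49  41  42  38  33  33  31  31  27  31  40 107 139 126 131 137 130 139 136 132 134 131 132 131 129 123 126 105  58  56
172  88  93  92  89  91  91  88  93  91  92  91  90  92  88  90  94  90  90  93  91  95  94  90  91  92  91  87  76 180 247 255 255 254 253 253 253 253 253 253 252 252 253 253 254 253 245 226 195 159 133 133 138 127  98  37  29 105 134 139 142 113  67  81 123 136 138 144 127 110  72  45  59  91  97  58  35  30  28  29  28  71 119 126 124 121 119 119 118 120 122 117 118 119 120 119 121 107  63  59  75
[-68.06939804  74.4694026 ]
[-68.59012516  99.67686423]
[-63.11291753  73.86469307]
[-62.78482593  99.61305538]
[-77.73819067  88.88285915]
```

```bash
cat >> h.py <<'E'
A0,t0=0.09382,np.array([.50924,.09244]);R0=np.array([[np.cos(A0),-np.sin(A0)],[np.sin(A0),np.cos(A0)]])
W=lambda x,y,z:np.array([*(R0@[x/1e3,y/1e3]+t0),z/1e3])
def St(p): return np.array([*(R0.T@(p[:2]-t0)),p[2]])*1e3
def onfront(s,uv,x): # hit stage plane x (mm)
    o,d=ray(s,uv); o=St(o); d=np.array([*(R0.T@d[:2]),d[2]]); return o+d*(x-o[0])/d[0]
E
python3 - <<'E'
from h import *
s=dict(np.load('pics/w2.png.npz'))
for row,a,b,c in[(150,18+.4,40,54),(156,26,47.6,61.8),(160,31,52.8,66.7),(162,34,55.6,69.8),(166,39,60.2,75.2)]:
    x=St(onz(s,(24+a,row),.062))[0]
    print(row,x.round(1),[onfront(s,(24+u,row),xx).round(1) for u,xx in((a,x),(b,x),(c,x-2),(c,x-1.5))])
E
```

```text
150 -68.6 [array([-68.6,  81.6,  62. ]), array([-68.6,  82.2,  47.3]), array([-70.6,  84.8,  41.2]), array([-70.1,  84.3,  40. ])]
156 -68.4 [array([-68.4,  85.8,  62. ]), array([-68.4,  86.7,  47.2]), array([-70.4,  89.5,  40.9]), array([-69.9,  89. ,  39.7])]
160 -68.3 [array([-68.3,  88.5,  62. ]), array([-68.3,  89.7,  47.1]), array([-70.3,  92.6,  41. ]), array([-69.8,  92.1,  39.8])]
162 -68.4 [array([-68.4,  90.1,  62. ]), array([-68.4,  91.4,  47.2]), array([-70.4,  94.3,  40.8]), array([-69.9,  93.8,  39.6])]
166 -68.2 [array([-68.2,  92.9,  62. ]), array([-68.2,  94.4,  47.5]), array([-70.2,  97.5,  40.5]), array([-69.7,  97. ,  39.3])]
```

The round clip runs from about z 47 to 41, so its centre is near 44. That is 12.9 mm of tip drop, or 10.4 mm at the button. I'll go above the round button now.

>>> carry_out(
  moves=[
    [0,0,-25,0,0],
    [5,-15,-50,3,0],
    [20,-47,-50,9,0],
    [36,-82,-50,16,0],
    [52,-118,-50,24,0],
    [65,-150,-50,32,0],
    [70,-162,-40,40,0],
    [70,-162,-25,40,0],
    [70,-162,-18,40,0],
    [70,-162,-18,40,0],
    [70,-162,-18,40,0],
  ],
)

```text
clock: 3.68
tcp_pos: [0.4502, 0.1414, 0.0987]
ee_rot: [-0.139, 3.138, 0.0]
force: [-0.7, -0.9, 0.7]
finger_gap: 0.0004
gripper_force: 0.0
```

```bash
python3 - <<'E'
from h import *
o=arm.get_obs();print(o["tcp_pos"],o["ee_rot"],o["force"],St(o["tcp_pos"]))
s=save('wrist','pics/w3.png');print(proj(s,[W(-80,88,57),W(-80,88,44),W(-55,55,80)]))
save('top','pics/top1.png')
E
```

```text
[0.45020748 0.14140819 0.09872418] [-1.38934180e-01  3.13836508e+00  3.35919540e-05] [-0.67822233 -0.87792309  0.6887465 ] [-54.18544176  54.28314648  98.72417922]
[[380.79738635 218.06043615]
 [377.40728453 213.65481837]
 [321.89753317 274.87646082]]
```

View pics/w3.png

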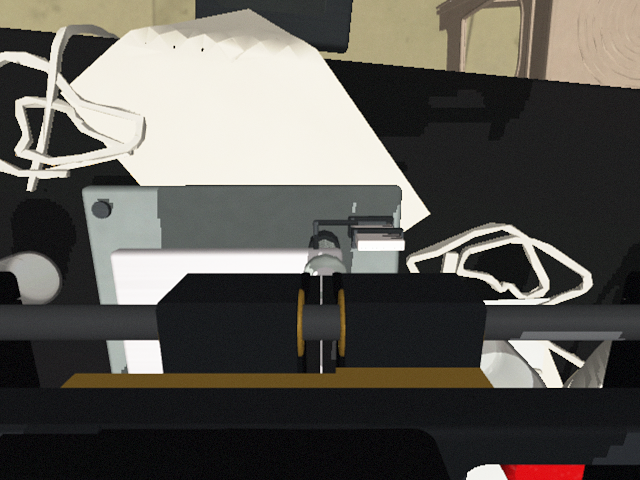

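The fingers are centred over the round button at about (325,262), with the pointer tip near (355,219). I'll press in stages.

>>> carry_out(
  moves=[
    [0,0,6,0,0],
    [0,0,12,0,0],
    [0,0,16,0,0],
    [0,0,18,0,0],
    [0,0,19.5,0,0],
    [0,0,21,0,0],
    [0,0,22.5,0,0],
    [0,0,24,0,0],
    [0,0,25,0,0],
    [0,0,25,0,0],
  ],
)

```text
clock: 5.03
tcp_pos: [0.4501, 0.1408, 0.0735]
ee_rot: [0.136, -3.138, 0.0]
force: [-2.3, -0.8, 4.0]
finger_gap: 0.0006
gripper_force: 1.7
```

```bash
python3 - <<'E'
from h import *
o=arm.get_obs();print(o["tcp_pos"],o["force"],St(o["tcp_pos"]))
s=save('wrist','pics/w4.png'); d=save('side','pics/side1.png')
a=cv2.imread('pics/w3.png')[195:275,290:420];b=cv2.imread('pics/w4.png')[195:275,290:420]
r=lambda x:cv2.resize(x,(400,246),interpolation=cv2.INTER_CUBIC)
c=cv2.imread('pics/side0.png')[205:245,240:305];d=cv2.imread('pics/side1.png')[205:245,240:305]
cv2.imwrite('pics/cmp.png',np.vstack([np.hstack([r(a),r(b)]),np.hstack([r(c),r(d)])]))
E
```

```text
[0.45005292 0.14083406 0.07347825] [-2.28141473 -0.82463836  3.97168562] [-54.39311186  53.7260144   73.47825332]
```

View pics/cmp.png

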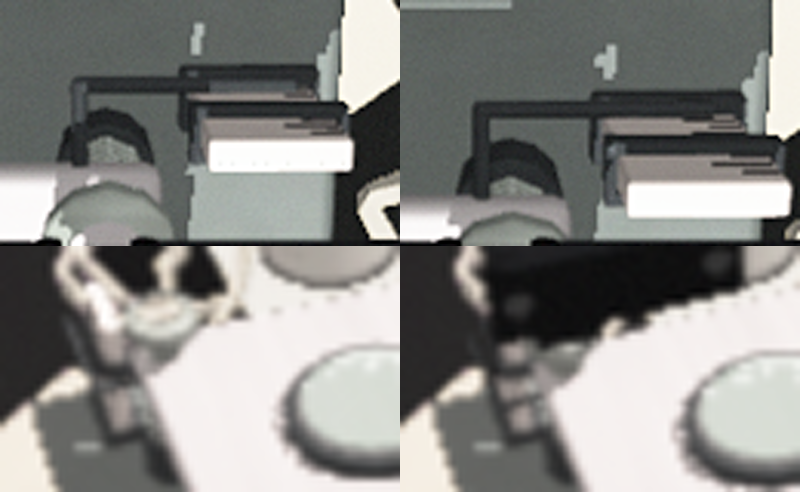

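Contact is as expected: 4 N with the TCP at 73.5 mm, and the comparison shows the tip lower but still above the clip. It needs 3 mm more to reach the mark.

>>> carry_out(
  moves=[
    [0,0,1,0,0],
    [0,0,2,0,0],
    [0,0,3,0,0],
    [0,0,3,0,0],
    [0,0,3,0,0],
    [0,0,3,0,0],
  ],
)

```text
clock: 5.88
tcp_pos: [0.4502, 0.1409, 0.0706]
ee_rot: [0.136, -3.139, 0.0]
force: [-3.5, -0.7, 4.4]
finger_gap: 0.0002
gripper_force: 1.9
```

```bash
python3 - <<'E'
from h import *
o=arm.get_obs();print(o["force"],St(o["tcp_pos"]))
s=save('wrist','pics/w5.png')
for f in('w3','w4','w5'):
    k=dict(np.load(f'pics/{f}.png.npz')); g=k["pixels"].mean(2)
    # wire centre row left of the post (cols 325..345), darkest run ; and post top front edge
    print(f,[ (c,g[205:262,c].astype(int).tolist()) for c in (335,370)])
    # predicted tip wire row vs z, and post top/clip rows
    for z in(57,52,48,46,44,42,40): print(z,proj(k,[W(-79,78,z),W(-78,88,z)]).round(1).tolist(), end=' ')
    print(proj(k,[W(-68.3,88,62),W(-68.3,88,47),W(-70.3,88,41)]).round(1).tolist())
E
```

```text
[-3.54278988 -0.69286357  4.38702528] [-54.2519436   53.74010611  70.56948895]
w3 [(335, [91, 93, 96, 92, 95, 94, 96, 95, 91, 97, 97, 95, 95, 98, 85, 48, 45, 50, 42, 36, 67, 97, 99, 93, 95, 95, 96, 94, 96, 90, 72, 41, 32, 32, 34, 40, 44, 40, 41, 41, 58, 76, 95, 117, 129, 140, 151, 156, 156, 159, 151, 127, 102, 113, 132, 150, 157]), (370, [96, 100, 96, 94, 96, 98, 97, 97, 96, 100, 82, 37, 40, 49, 45, 49, 68, 80, 86, 91, 117, 145, 117, 24, 43, 46, 47, 40, 92, 146, 137, 136, 138, 141, 131, 183, 247, 254, 252, 252, 252, 253, 253, 253, 255, 247, 166, 172, 174, 173, 176, 173, 170, 175, 172, 174, 176])]
57 [[362.8, 219.9], [380.7, 221.6]] 52 [[361.9, 218.1], [379.3, 219.7]] 48 [[361.1, 216.7], [378.3, 218.3]] 46 [[360.8, 216.1], [377.8, 217.7]] 44 [[360.4, 215.4], [377.3, 217.0]] 42 [[360.1, 214.7], [376.8, 216.3]] 40 [[359.8, 214.1], [376.3, 215.7]] [[381.4, 240.6], [377.5, 234.1], [376.1, 228.5]]
w4 [(335, [91, 92, 95, 97, 95, 94, 95, 92, 92, 97, 96, 94, 90, 93, 96, 96, 96, 98, 96, 96, 93, 98, 83, 46, 47, 52, 43, 36, 64, 102, 99, 96, 94, 93, 94, 97, 100, 91, 73, 39, 39, 38, 33, 33, 38, 43
[... 720 characters left out ...]
6, 51, 46, 46, 34, 62, 98, 94, 93, 92, 92, 94, 92, 93, 95, 84, 56, 30, 32, 36, 33, 36, 44, 46, 46, 43, 44, 45, 39, 44, 82, 119, 130, 142]), (370, [97, 97, 99, 96, 97, 99, 97, 101, 99, 99, 98, 97, 97, 100, 95, 98, 96, 98, 98, 88, 53, 33, 35, 43, 45, 51, 41, 36, 87, 142, 136, 140, 138, 140, 120, 41, 32, 40, 51, 44, 44, 72, 123, 142, 141, 138, 138, 140, 138, 136, 157, 184, 180, 180, 237, 255, 253])]
57 [[370.1, 231.8], [390.6, 233.7]] 52 [[368.8, 229.4], [388.8, 231.3]] 48 [[367.9, 227.6], [387.4, 229.4]] 46 [[367.4, 226.8], [386.8, 228.6]] 44 [[366.9, 225.9], [386.1, 227.7]] 42 [[366.5, 225.1], [385.5, 226.8]] 40 [[366.0, 224.3], [384.9, 226.0]] [[391.6, 255.8], [386.4, 247.2], [384.6, 240.5]]
```

The image gives a tip drop of about 11.5 mm and the kinematics about 12.7 mm, for a clip spanning 10 to 16 mm. It's inside. I'll go 0.5 mm deeper, hold 1 s, then release and rise.

>>> carry_out(
  moves=[
    [0,0,0.5,0,0],
    [0,0,0.5,0,0],
    [0,0,0.5,0,0],
    [0,0,0.5,0,0],
    [0,0,0.5,0,0],
    [0,0,0.5,0,0],
    [0,0,0.5,0,0],
    [0,0,0.5,0,0],
    [0,0,-3,0,0],
    [0,0,-7,0,0],
    [0,0,-12,0,0],
    [0,0,-22,0,0],
  ],
)

```text
clock: 7.42
tcp_pos: [0.4499, 0.1407, 0.0928]
ee_rot: [0.136, -3.138, 0.001]
force: [-0.2, -0.6, 0.3]
finger_gap: 0.0006
gripper_force: 0.0
```

>>> carry_out(
  moves=[
    [0,0,-15,0,0],
    [-3,-10,-35,4,0],
    [-9,-40,-38,10,0],
    [-16,-75,-38,17,0],
    [-24,-110,-38,24,0],
    [-32,-150,-38,31,0],
    [-40,-190,-38,38,0],
    [-50,-230,-38,44,0],
    [-58,-265,-30,50,0],
    [-61,-285,-5,50,0],
    [-61,-285,13,50,0],
    [-61,-285,13,50,0],
  ],
)

```text
clock: 8.93
tcp_pos: [0.5347, -0.1366, 0.0786]
ee_rot: [-1.201, -2.9, 0.001]
force: [-0.2, 0.1, -0.0]
finger_gap: 0.0003
gripper_force: 0.0
```

```bash
python3 - <<'E'
from h import *
s=save('wrist','pics/w6.png');o=arm.get_obs();print(o["clock"],o["tcp_pos"],o["ee_rot"])
p=proj(s,[W(55,-90,57),W(65,-90,62),W(65,-90,12)]);print(p)
u,v=p[0].astype(int);x0=int(np.clip(u-90,0,440));y0=int(np.clip(v-75,0,330));print(x0,y0)
im=cv2.imread('pics/w6.png')
cv2.imwrite('pics/w6c.png',cv2.resize(im[y0:y0+150,x0:x0+200],(800,600),interpolation=cv2.INTER_CUBIC))
E
```

```text
8.975 [ 0.5354455  -0.13659177  0.07958905] [-1.20071320e+00 -2.90181749e+00 -1.78239929e-04]
[[591.3077495  125.05306832]
 [612.88535646 138.9643145 ]
 [549.61539226 139.44380197]]
440 50
```

View pics/w6c.png

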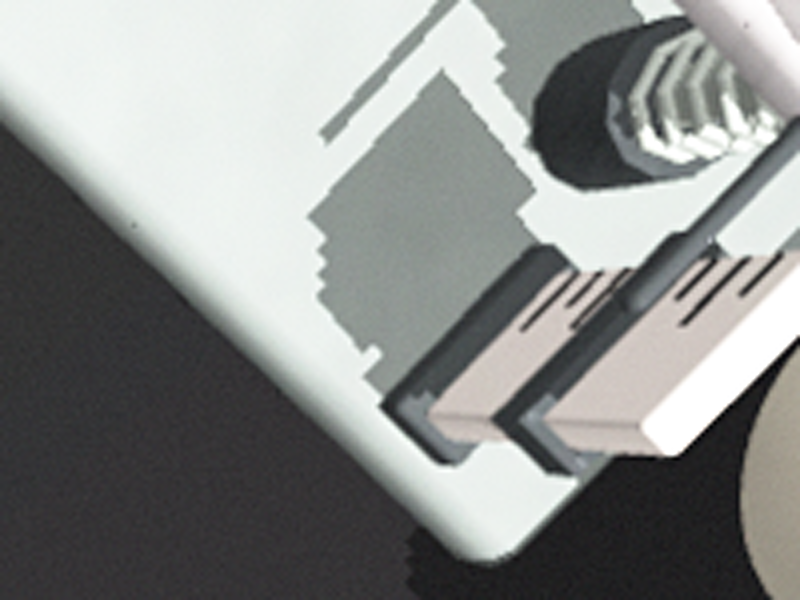

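The square clip is the band from about crop (500,415) to (640,290). The post's top-front edge runs from (640,425) to (800,270), and the tip is at about (640,300).

```bash
python3 - <<'E'
from h import *
s=dict(np.load('pics/w6.png.npz')); g=s["pixels"].mean(2).astype(int)
for r in range(136,154,2): print(r,' '.join(f"{v:3d}" for v in g[r,555:640]))
print(St(onz(s,(440+635/4-.4,50+302/4-.4),.057)))
E
```

```text
136  76  75  76  76  73  69  89 149 199 204 200 202 196 199 200 201 201 198 201 197 198 202 202 204 194 134  64  50  53  57  59  59  68  76  74  71  67  90 144 195 203 200 202 200 199 200 199 200 198 202 200 200 200 197 200 199 201 198 199 199 198 200 201 202 228 251 255 255 255 255 255 255 255 255 255 255 255 255 255 255 255 252  90  10  60
138  78  75  76  73  94 152 198 207 200 201 200 197 201 202 200 201 200 201 200 199 200 204 190 133  62  52  55  60  55  55  67  71  77  73  68  89 147 192 203 201 203 202 199 201 200 200 199 201 201 199 200 202 199 200 201 198 202 199 200 200 197 202 229 251 255 255 255 255 255 255 255 255 255 255 255 255 255 255 255 252  88  15  28 104 158
140  75  71  89 148 197 203 199 200 201 199 200 202 201 199 200 201 201 202 201 204 192 132  66  52  56  57  55  56  67  75  77  74  68  87 149 196 203 201 201 200 200 199 200 203 199 201 201 199 200 198 198 199 197 200 198 198 201 197 202 202 229 251 255 255 255 255 255 255 255 255 255 255 255 255 255 255 255 252  92  16  22  69 148 165 164
142  79 133 192 203 198 199 201 199 199 201 202 201 199 200 200 199 
[... 1336 characters left out ...]
200 196 202 204 195 155  79  50  54  57  52  56  65  92 132 134 133 137 144 192 206 203 200 199 200 200 199 199 198 202 202 200 202 203 199 199 197 198 198 201 201 200 201 202 227 250 255 255 255 255 255 255 255 255 255 255 255 255 255 255 255 251  89  22  26  32  31  31  32  43 136 156 157 151 156 158 158 159 159
152 197 199 198 199 199 200 201 203 194 132  70  53  55  56  54  51  72 111 138 135 129 128 162 198 202 201 200 202 200 202 201 200 201 199 202 198 200 199 201 199 197 199 199 201 200 200 199 203 228 250 255 255 255 255 255 255 255 255 255 255 255 255 255 255 255 233  43  22  28  26  31  32  35  27  33 134 157 153 149 154 159 160 156 161 162
[ 57.57774776 -87.88913488  57.        ]
```

```bash
python3 - <<'E'
from h import *
s=dict(np.load('pics/w6.png.npz'))
for row,a,b,c in[(138,62,35.8,23.1),(142,58,31.8,19.1),(146,54,28.1,15.1)]:
    x=St(onz(s,(555+a,row),.062))[0]
    print(row,x.round(1),[onfront(s,(555+u,row),xx).round(1) for u,xx in((a,x),(b,x),(c,x-2))])
o=arm.get_obs()["tcp_pos"];print(W(55,-55,80)-o, St(o))
E
```

```text
138 66.1 [array([ 66.1, -88.5,  62. ]), array([ 66.1, -88.3,  44.3]), array([ 64.1, -89.9,  38.3])]
142 66.1 [array([ 66.1, -90.8,  62. ]), array([ 66.1, -90.9,  44.2]), array([ 64.1, -92.6,  38.3])]
146 66.1 [array([ 66.1, -93.2,  62. ]), array([ 66.1, -93.5,  44.4]), array([ 64.1, -95.2,  38.2])]
[0.03370515 0.17942619 0.00041095] [   4.63400305 -230.47951373   79.58904749]
```

The square clip spans z 38.3 to 44.3, so its centre is at 41.3. That is 15.7 mm of tip drop and 11.9 mm at the button, giving a target TCP z of about 69.3 mm.

>>> carry_out(
  moves=[
    [0,0,-25,0,0],
    [5,8,-48,-8,0],
    [20,30,-50,-17,0],
    [36,54,-50,-26,0],
    [52,77,-50,-35,0],
    [68,100,-50,-44,0],
    [84,123,-50,-53,0],
    [97,142,-50,-62,0],
    [103,151,-45,-71,0],
    [103,151,-35,-80,0],
    [103,151,-22,-90,0],
    [103,151,-18,-90,0],
  ],
)

```text
clock: 10.48
tcp_pos: [0.5695, 0.0427, 0.0981]
ee_rot: [-1.202, 2.902, 0.0]
force: [0.0, -0.4, 0.1]
finger_gap: 0.0007
gripper_force: 0.0
```

>>> carry_out(
  moves=[
    [0,0,0,0,0],
    [0,0,0,0,0],
  ],
)

```text
clock: 10.72
tcp_pos: [0.5701, 0.0421, 0.0984]
ee_rot: [-1.198, 2.903, -0.0]
force: [0.6, 0.1, -1.1]
finger_gap: 0.0005
gripper_force: 0.0
```

```bash
python3 - <<'E'
from h import *
o=arm.get_obs();print(o["clock"],St(o["tcp_pos"]),o["ee_rot"],o["force"])
s=save('wrist','pics/w7.png');print(proj(s,[W(55,-90,57),W(55,-90,41),W(55,-55,80)]))
im=cv2.imread('pics/w7.png')[150:300,180:380];cv2.imwrite('pics/w7c.png',cv2.resize(im,(800,600),interpolation=cv2.INTER_CUBIC))
E
```

```text
10.725 [ 55.85710264 -55.84858671  98.36694239] [-1.19832361e+00  2.90300946e+00 -3.30830856e-04] [ 0.6136957   0.09708379 -1.06851344]
[[276.02513427 224.83269686]
 [279.12043518 219.01862626]
 [324.55011951 276.81282108]]
```

View pics/w7c.png

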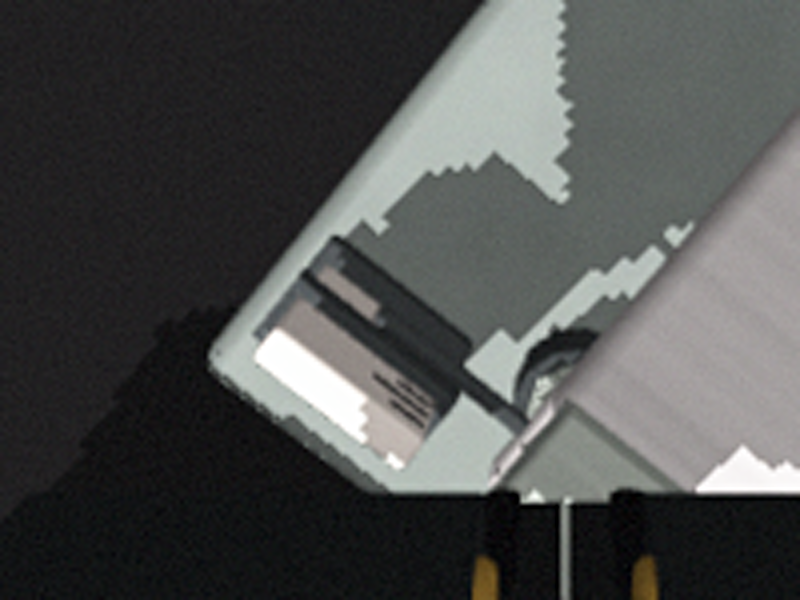

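The square button's corner is at crop (570,400), in line with the fingers at 568. I'll press down, stopping slightly short of the mark.

>>> carry_out(
  moves=[
    [0,0,8,0,0],
    [0,0,14,0,0],
    [0,0,17,0,0],
    [0,0,19,0,0],
    [0,0,21,0,0],
    [0,0,23,0,0],
    [0,0,24.5,0,0],
    [0,0,25.5,0,0],
    [0,0,26.5,0,0],
    [0,0,26.5,0,0],
  ],
)

```text
clock: 12.02
tcp_pos: [0.5699, 0.0418, 0.0711]
ee_rot: [-1.201, 2.903, -0.0]
force: [-0.4, -3.4, 4.4]
finger_gap: 0.0007
gripper_force: 2.1
```

```bash
python3 - <<'E'
from h import *
o=arm.get_obs();print(o["clock"],St(o["tcp_pos"]),o["force"])
E
```

```text
12.025 [ 55.6105152  -56.13592696  71.14358382] [-0.40381463 -3.38241695  4.3953876 ]
```

>>> carry_out(
  moves=[
    [0,0,1,0,0],
    [0,0,1.8,0,0],
    [0,0,1.8,0,0],
    [0,0,1.8,0,0],
    [0,0,1.8,0,0],
  ],
)

```text
clock: 12.65
tcp_pos: [0.5698, 0.0418, 0.0693]
ee_rot: [-1.201, 2.903, -0.0]
force: [1.2, -4.6, 4.8]
finger_gap: 0.0003
gripper_force: 2.3
```

```bash
python3 - <<'E'
from h import *
o=arm.get_obs();print(o["clock"],St(o["tcp_pos"]),o["force"])
s=save('wrist','pics/w8.png');im=cv2.imread('pics/w8.png')[170:310,180:360];cv2.imwrite('pics/w8c.png',cv2.resize(im,(771,600),interpolation=cv2.INTER_CUBIC))
E
```

```text
12.65 [ 55.53826844 -56.11424177  69.31062674] [ 1.16505138 -4.63033665  4.76440116]
```

View pics/w8c.png

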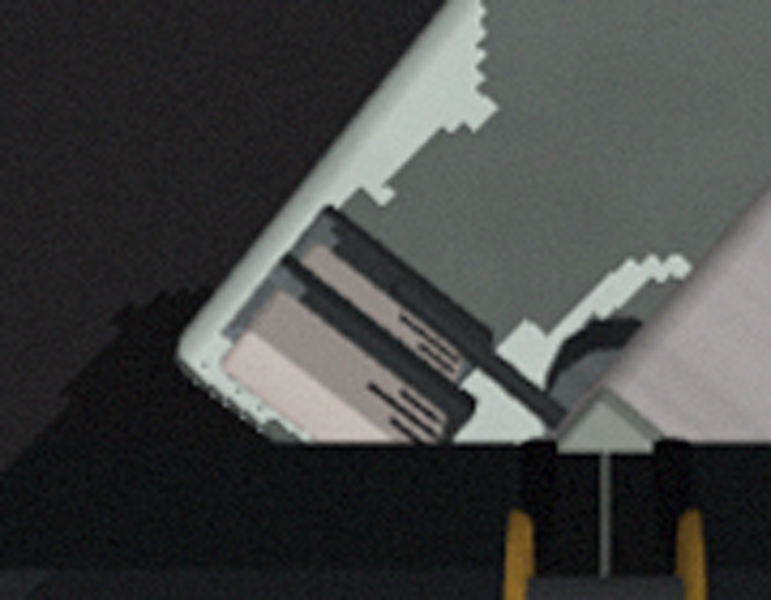

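The wire now lies across the lower band from (555,410) toward (480,350), and the kinematics give a 15.6 mm tip drop, mid-clip. I'll hold, then release and retreat.

>>> carry_out(
  moves=[
    [0,0,0,0,0],
    [0,0,0,0,0],
    [0,0,0,0,0],
    [0,0,0,0,0],
    [0,0,0,0,0],
    [0,0,0,0,0],
    [0,0,0,0,0],
    [0,0,-3,0,0],
    [0,0,-7,0,0],
    [0,0,-12,0,0],
    [0,0,-29,0,0],
    [0,0,-60,0,0],
  ],
)

```text
clock: 14.2
tcp_pos: [0.5688, 0.042, 0.1296]
ee_rot: [1.201, -2.9, -0.001]
force: [0.9, -0.5, 0.4]
finger_gap: 0.0005
gripper_force: 0.0
```

>>> carry_out(
  moves=[
    [0,0,-30,0,0],
    [0,0,-60,0,0],
    [0,0,-60,0,0],
    [0,0,-60,0,0],
  ],
)

```text
clock: 14.7
tcp_pos: [0.5694, 0.0419, 0.1893]
ee_rot: [1.202, -2.902, -0.0]
force: [-0.6, -1.0, -0.7]
finger_gap: 0.0001
gripper_force: 0.0
```

```bash
python3 - <<'E'
from h import *
o=arm.get_obs();print(o["clock"],o["tcp_pos"],o["force"])
s=snapshot('side')["pixels"];a=dict(np.load('pics/side0.png.npz'))["pixels"]
d=cv2.absdiff(s,a).max(2)>50
print("stage-region diff px",d[255:305,235:370].sum(),"bottle/stage top",d[160:255,235:370].sum(),"labels",d[230:265,360:392].sum(),"beaker",d[285:325,300:330].sum())
E
```

```text
14.7 [0.56944293 0.0419343  0.18927116] [-0.60297979 -1.03483584 -0.72576455]
stage-region diff px 511 bottle/stage top 1179 labels 0 beaker 0
```

```bash
python3 -c "
from rig import arm
print(arm.close_job())"
```

```text
the job is handed in; nothing more can be done
None
```

I pressed the round corner, then the square one, to its clip, held each about 1 s, released it, and handed the job in at 14.7 s; depth came mainly from finger height, as the camera could not confirm the square pointer, and I did not check stage shift or full spring-back afterwards.

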